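Charge the mill with grinding cylinders

ROBOT

A 7-joint arm with a two-finger parallel gripper is mounted at the origin on the work surface. World frame = base frame: x ahead of the robot, y to its left, z up, the work surface at z = 0. Lengths are in m, angles in rad, forces in N, time in s.
With the tool pointing down it reaches from about 0.375 to 0.925 m from the base axis. Payload 3.1 kg.
Tool frame: the origin (TCP) lies on the centre line of the jaws, within the pads' length; the fingertips stand 11 mm ahead of it and the grasp point (between the pads) lies 8 mm behind it; z points along the fingers, y is the direction in which the jaws open and shut (so a half turn about z gives the same grasp; the last joint's range is limited). The gripper opens to 85 mm and grips with 20 to 120 N. Pads are 22 mm wide; open, the fingers measure 114 mm over their backs; the gripper's body (76 mm by 85 mm) begins 54 mm behind the grasp point. The pads swing forward as they close: fully open they stand 13 mm farther back than shut.
Start: joints at [-0.098, 0.383, 0.044, 1.598, -0.018, 1.161, -0.05], TCP at [0.65, 0, 0.242] pointing down, gripper open.
Joint ranges: [-2.61, 2.61], [-0.41, 2.15], [-1.48, 1.57], [0, 2.5], [-1.57, 4.71], [0.05, 1.97], [-2.85, 2.85]. Speed limits (rad/s): [2.79, 2.79, 3.14, 3.14, 3.14, 3.14, 3.14].

INTERFACE

Orientations are given as a rotation vector (axis times angle).
In Python, from rig import move_ptp, servo_line, goto_joints, move_gripper, wait, ik, snapshot, IKError, sign_off, get_clock, get_q, get_qvel, get_effort, get_tcp_pos, get_eef_rot, get_contact_force, get_torque, get_opening gives the robot as it stands. The module is installed in compiled form; this text tells all that it offers. Calls block until the motion is done:
- move_ptp(position, orientation): joint-space move of the TCP to a pose.
- servo_line(position, attitude=None, v=0.15): straight line of the TCP; attitude=None keeps the orientation; v is the mean speed in m/s.
- goto_joints(angles): joint-space move.
- move_gripper(opening, grip_force=None): opening from 0.0 (shut) to 1.0 (fully open); grip_force is the grip in N (None keeps the last); returns when the fingers have stopped.
- wait(seconds).
- ik(position, orientation): joint angles nearest the present ones, or None.
- snapshot(name): name is "scene" or "side" or "wrist"; returns a dict with "frame" (480x640x3 uint8, blue, green, red), "vfov" (degrees; the focal length in pixels is half the picture's height over the tangent of half this angle, whatever the lens; pixels are square), "cx", "cy" (the principal point, pixels), "xyz" and "attitude" of the camera in the world. Camera axes: x right, y up, looking along -z (the intrinsics and any distortion apply to the point x, -y, -z); pixel columns grow to the right and rows downward; lengths in m; the calibration is good to about 2 mm. A picture is of the moment at which its call begins. There is no depth.
A pose or a line that the arm cannot do raises IKError and nothing moves.
- sign_off(): hands the job in, once; it reports no verdict.
Readings, each from a call of its own:
- get_clock(): time.
- get_q(): joint angles.
- get_qvel(): joint speeds.
- get_effort(): joint torques, N m.
- get_tcp_pos(): TCP position.
- get_eef_rot(): TCP orientation.
- get_contact_force(): force on the tool from outside, world axes, zero at the start.
- get_torque(): the same for the moment, N m.
- get_opening(): opening from 0.0 (shut) to 1.0 (fully open).
Only numpy, scipy, OpenCV 4.12 (cv2) and the standard library are available. Lean on these libraries where they do the work, as an engineer would, in place of code of your own. Each camera call takes 0.05 s, during which the arm holds its last target.

TASK

Open the mill's feed hatch all the way by turning its star handle, pushing the top spokes away from the robot one after another. Then pick up the steel chute by its grip and tip it over the mill's open mouth so that all three ceramic cylinders slide out of it into the clear chamber, without ever touching the cylinders with the fingers. Leave the hatch open, stand the empty chute upright on the bench again, and do not disturb the beaker, the jar and the brush.

Things in the scene. Friction and masses are not known exactly. Their poses are not given: they have to be found in the camera images.
- mill: fixed charging unit of a lab mill: clear box chamber 110 x 110 mm on a 130 x 130 x 10 mm grey foot, under a steel top whose upper face is 104 mm above the bench. Origin: centre of its underside, z up. Star handle on its +y side (left at zero yaw), hatch shaft along +x edge of the top (away from the robot). Shaft bearings 124 mm high at (45, -46) and (45, 48) mm.
- mouth (a point): centre of the mill's mouth, at the upper face of its top: a square hole 56 mm along the mill's x and 60 mm along its y; mill axes. Its -x and -y edges are free and flush with the top, so the chute comes best from -y. The chamber below is 102 x 102 mm inside, 86 mm high.
- guard (a point): middle of the inner top edge of the upright steel guard plate on the mouth's +y edge, at (0, 32, 160) mm in the mill's frame. The plate is 64 mm wide along x, 4 mm thick, and stops pieces that overshoot.
- hatch (a joint): angle of the hatch (flat steel flap over the mouth) in rad: 0 shut and flat, 2.4 fully open at its stop, leaning back on the +x side. Flap (reach 79 mm), shaft and star handle turn as one about a level line along the mill's y at x = 45, z = 112 mm. Opening moves the top spokes to the mill's +x. Stiff friction 0.35 N m (about 5 to 10 N on a spoke); it stays where left.
- wheel_hub (a point): centre of the star handle's hub, at (45, 115, 112) mm in the mill's frame; hub 30 mm across, 26 mm long along y. Five spokes, 10 mm thick rods, 72 deg apart in the plane square to the shaft through this point, each ending in a grey ball 18 mm across centred 80 mm from the shaft. About 50 mm is free between the spokes and the mill's side. Axes turn with the hatch.
- spoke (a point): centre of the end ball of one of the five spokes, 80 mm from the hub centre. This spoke is at (hatch - 0.70) rad from straight up, counted towards the mill's +x; the others follow at every 72 deg.
- chute: loose steel channel 190 mm long, 40 wide, walls 30 high and 3 thick, 34 wide inside, about 350 g. Origin: centre of its underside; x along it to the open spout, z up; -x end closed. A bridge over x = -35 to 15 mm (43 to 46 mm high) carries the grip fin. The three cylinders lie in a row in its rear two thirds and start to slide at 12 to 17 deg of tilt, or if jerked.
- spout (a point): the spout's lower lip: end of the chute's floor, upper face, at (95, 0, 3) mm in the chute's frame. Same axes as the chute.
- grip (a point): grip point in the fin, at (-10, 0, 70) mm in the chute's frame. The grey upright fin is 16 mm thick (along the chute's y), 50 mm long (along x), 46 to 91 mm above the chute's underside: pinch it from above across its thickness. Same axes as the chute.
- slug0_center (a point): centre of the rearmost white ceramic cylinder, 28 mm diameter, 36 mm long, about 80 g
- slug1_center (a point): centre of the middle cylinder, same size
- slug2_center (a point): centre of the foremost cylinder, same size
- beaker: glass beaker, 68 mm across, 90 mm tall; origin: centre of its underside. Leave alone.
- jar: white jar, 64 mm across, 85 mm tall; origin: centre of its underside. Leave alone.
- brush: brush lying on the bench; origin under its middle, x along it. Leave alone.
Mind the look-alikes: they are no part of the job. Of the things that look like the chute, the larger one is meant. Leave any black look-alike of the part that bears slug0_center alone.

How it is judged:
By the outcome, as a careful person would: the job done as asked, in the order asked, and still so for the second after the job is handed in, with the robot touching nothing.
It also fails if it takes over 72 s, if anything falls off the work surface, if the arm or the gripper's body presses on something with over 40 N, if the wrist force passes 120 N, or if a joint passes its speed limit or range.

## Working session

There is one attempt and no reset: what is moved stays moved. The work goes in short steps, each a Python script; the robot and the scene stay as the last script left them, time stands still between calls to the robot, and variables do not carry over. Pictures are saved under pics/ and viewed, and the job is handed in when it is done.

```bash
mkdir -p pics; ls
python3 - <<'E'
from rig import *
import cv2
for n in ("scene","side","wrist"):
    s=snapshot(n); cv2.imwrite(f"pics/{n}0.png",s["frame"])
    print(n,{k:v for k,v in s.items() if k!="frame"})
print(get_clock(),get_tcp_pos(),get_eef_rot(),get_opening())
E
```

```text
pics
scene {'vfov': 46.41281343847533, 'cx': 318.2330290700399, 'cy': 244.85905234949175, 'xyz': array([0.9368835 , 0.35194157, 1.09966626]), 'attitude': array([0.2404391 , 0.58622882, 2.27217767])}
side {'vfov': 46.90463242773238, 'cx': 311.774476348126, 'cy': 238.24127584599904, 'xyz': array([ 0.20466781, -0.74265721,  0.8909814 ]), 'attitude': array([ 0.79997438, -0.18152109, -0.43454768])}
wrist {'vfov': 62.95875967190063, 'cx': 331.77793467797613, 'cy': 236.19174486911854, 'xyz': array([0.64934885, 0.08423807, 0.37332753]), 'attitude': array([-0.3340608 ,  0.00149925,  0.00136258])}
0.15 [6.49287833e-01 3.40398252e-06 2.41190298e-01] [-2.220366   -2.2205423   0.00244302] 1.0031530322079905
```

View pics/scene0.png

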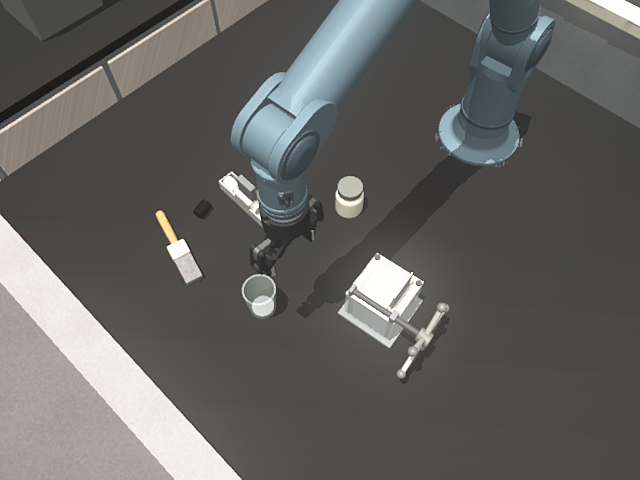

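View pics/side0.png

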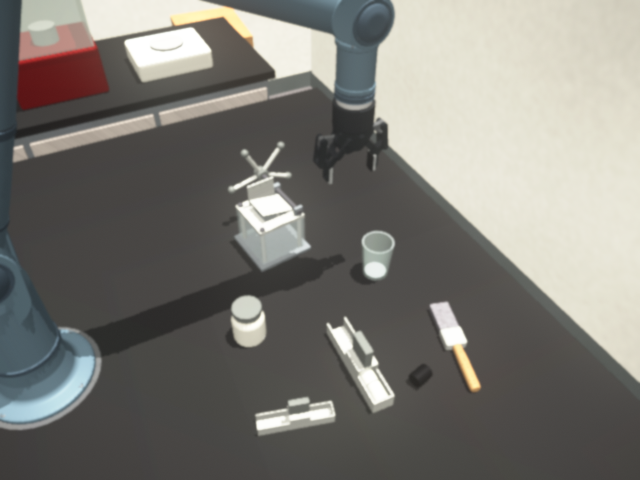

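View pics/wrist0.png

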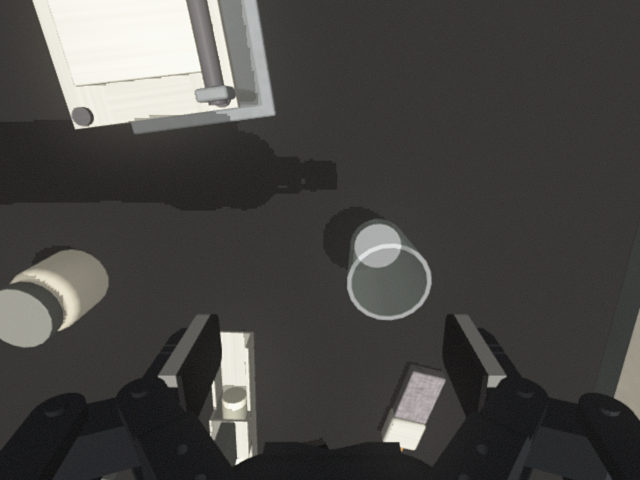

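The scene view shows the mill (about 385,295), with its star at (425,335). The side view shows the large chute (about 360,365), a small look-alike (295,417), the black slug (420,375), the beaker, the jar and the brush. I'll enlarge crops next.

```bash
cat > h.py <<'E'
import numpy as np, cv2, pickle
from scipy.spatial.transform import Rotation as R
def save(n,s): pickle.dump(s,open(f"pics/{n}.pkl","wb")); cv2.imwrite(f"pics/{n}.png",s["frame"])
def load(n): return pickle.load(open(f"pics/{n}.pkl","rb"))
def f(s): return 240/np.tan(np.radians(s["vfov"])/2)
def proj(s,P):
    P=np.atleast_2d(P); c=(P-s["xyz"])@R.from_rotvec(s["attitude"]).as_matrix()
    return np.c_[s["cx"]+f(s)*c[:,0]/-c[:,2], s["cy"]-f(s)*c[:,1]/-c[:,2]]
def ray(s,u,v):
    d=np.array([(u-s["cx"])/f(s),-(v-s["cy"])/f(s),-1.]); return R.from_rotvec(s["attitude"]).apply(d)
def onz(s,u,v,z):
    d=ray(s,u,v); return s["xyz"]+d*(z-s["xyz"][2])/d[2]
def crop(n,x,y,w,h,k,out):
    im=cv2.imread(f"pics/{n}.png")[y:y+h,x:x+w]; im=cv2.resize(im,None,fx=k,fy=k,interpolation=cv2.INTER_CUBIC)
    for i in range(0,w,10):
        cv2.putText(im,str(x+i),(i*k,8),0,.3,(0,255,255),1) if i%20==0 else 0; cv2.line(im,(i*k,10),(i*k,14),(0,255,255),1)
    for i in range(0,h,10):
        cv2.putText(im,str(y+i),(0,i*k+4),0,.3,(0,255,255),1) if i%20==0 else 0
    cv2.imwrite(f"pics/{out}.png",im)
E
python3 - <<'E'
from rig import *
from h import *
for n in ("scene","side","wrist"): save(n+"1",snapshot(n))
crop("scene1",330,245,130,140,5,"c1"); crop("side1",220,135,100,140,5,"c2"); crop("side1",240,310,170,130,4,"c3")
s=load("scene1");print(proj(s,[[0,0,0],[.65,0,.242]])); print(proj(load("side1"),[[0,0,0],[.65,0,.242]]))
E
```

```text
[[478.3019097  133.51001545]
 [289.57910114 255.08245227]]
[[ 39.7719346  374.33397431]
 [350.06208735 175.51056162]]
```

View pics/c1.png

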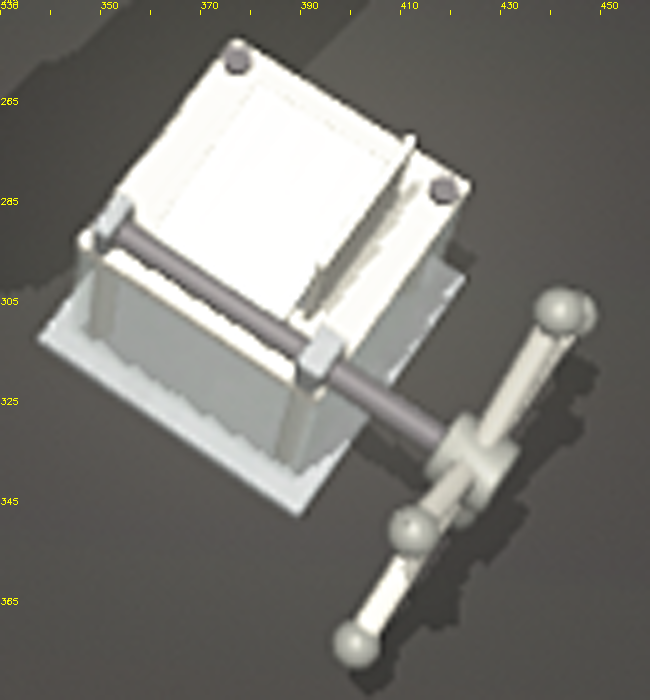

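View pics/c2.png

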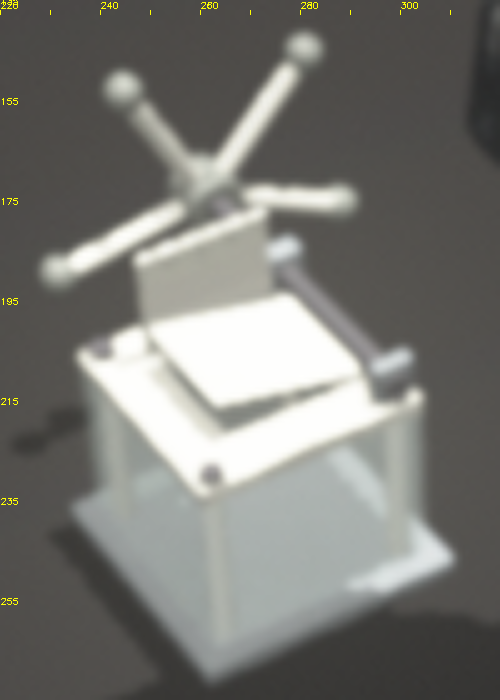

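View pics/c3.png

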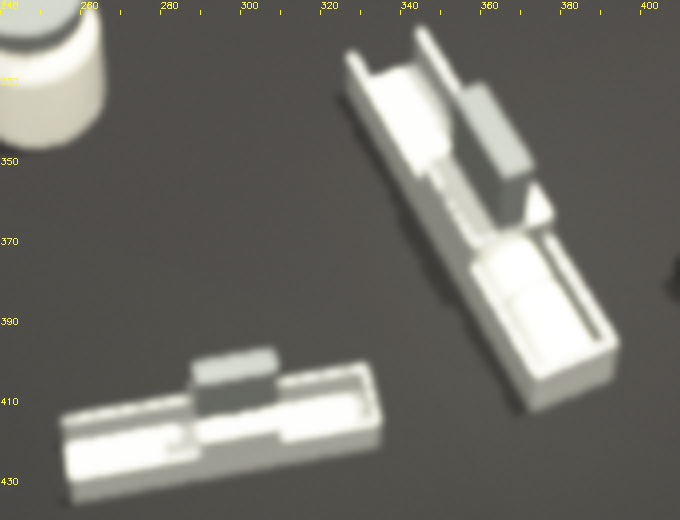

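```bash
cat > fit.py <<'E'
from h import *
from scipy.optimize import least_squares
S,D=load("scene1"),load("side1")
def T(p,P):
    c,s=np.cos(p[2]),np.sin(p[2]); P=np.atleast_2d(P)
    return np.c_[p[0]+c*P[:,0]-s*P[:,1], p[1]+s*P[:,0]+c*P[:,1], P[:,2]]
mill=[(S,(65,-65,10),(338,312)),(S,(65,65,10),(389.5,347)),(S,(-65,65,10),(423,300)),
(D,(-65,-65,10),(262,270)),(D,(65,-65,10),(310.5,246)),(D,(-65,65,10),(235,236.5)),
(S,(-55,-55,104),(376,252.5)),(S,(-55,55,104),(424,282)),(S,(45,115,112),(424.5,337.5)),(D,(45,115,112),(261,171)),
(D,(-55,-55,104),(261,234)),(D,(-55,55,104),(237,205)),(D,(-32,32,160),(247,187)),(D,(32,32,160),(273,177))]
def res(p,pts): return np.concatenate([(proj(c,T(p,np.array(P)/1000))-uv)[0] for c,P,uv in pts])
if __name__=="__main__":
    r=least_squares(lambda p:res(p,mill),[.6,.2,0],loss="soft_l1"); m=r.x
    print("mill",m); print(res(m,mill).reshape(-1,2).round(1))
    # hatch
    bs=[(S,(442,307)),(S,(412,351)),(S,(401,374)),(D,(244.5,152.5)),(D,(281,144.5)),(D,(288.5,175)),(D,(231.5,189))]
    def br(h):
        a=h-.7+np.arange(5)*2*np.pi/5
        P=T(m,np.c_[45+80*np.sin(a),115+0*a,112+80*np.cos(a)]/1000)
        return np.array([np.linalg.norm(proj(c,P)-uv,axis=1).min() for c,uv in bs])
    for h in np.arange(-.2,1.2,.05): print(round(h,2),br(h).round(1),round((br(h)**2).sum(),1))
    ch=[(D,(-95,20,30),(375,404.5)),(D,(-95,-20,30),(394,396)),(D,(-95,20,0),(373,412.7)),(D,(-95,-20,0),(393,405)),
    (D,(15,8,91),(356,333)),(D,(15,-8,91),(361,330.5)),(D,(-35,-8,91),(373,351)),(D,(-35,8,91),(366,355)),(D,(95,20,30),(327.5,323)),(D,(95,-20,30),(345,316.7))]
    r=least_squares(lambda p:res(p,ch),[.55,-.2,1.5]); print("chute",r.x); print(res(r.x,ch).reshape(-1,2).round(1))
    for n,c,u,v in (("beaker",D,375,277),("jar",D,250,343),("beakerS",S,262,315),("black",D,420,378),("brush",D,447,305),("brush2",D,475,388)): print(n,onz(c,u,v,0).round(3))
E
python3 fit.py
```

```text
mill [0.52679105 0.12800359 0.13216839]
[[-1.   0.5]
 [ 0.2  1. ]
 [ 0.1 -0.3]
 [-0.2 -0.6]
 [ 0.6  0.1]
 [-1.2 -0.7]
 [ 0.5  0.1]
 [-0.4 -0.2]
 [-0.3 -0.3]
 [-0.   2.8]
 [-0.5 -0.4]
 [-1.4  0.6]
 [ 0.6  0.3]
 [ 0.4  0. ]]
-0.2 [ 7.4  8.1  1.7 15.9 11.7 11.4 11.4] 773.0
-0.15 [ 6.8  6.7  1.2 14.2 10.3 10.  10.2] 605.6
-0.1 [ 6.2  5.6  0.9 12.4  8.8  8.6  9.1] 459.6
-0.05 [ 5.4  4.9  0.7 10.7  7.4  7.2  7.9] 336.1
-0.0 [4.5 4.8 0.6 8.9 6.1 5.7 6.6] 236.4
0.05 [3.5 5.4 0.5 7.1 4.7 4.3 5.4] 161.6
0.1 [2.5 5.3 0.4 5.3 3.5 2.8 4.1] 99.4
0.15 [1.3 3.1 0.2 3.5 2.3 1.4 2.9] 39.2
0.2 [0.2 1.1 0.3 1.8 1.4 0.8 1.6] 9.8
0.25 [1.5 1.4 0.6 0.8 1.5 2.1 0.4] 11.9
0.3 [2.9 3.4 1.1 2.2 2.5 3.6 1.1] 46.0
0.35 [4.1 5.3 1.6 3.9 3.6 5.1 2.5] 108.9
0.4 [4.9 7.3 2.3 5.7 4.9 6.7 3.8] 197.1
0.45 [5.6 9.1 3.1 7.4 6.1 8.3 5.2] 312.3
0.5 [ 6.3 10.9  3.9  9.2  7.3  9.9  6.7] 453.2
0.55 [ 6.9 12.6  4.8 10.9  8.6 11.5  8.1] 619.1
0.6 [ 7.4 14.2  5.9 12.6  9.8 13.1  9.6] 808.7
0.65 [ 7.8 15.7  7.  14.3 11.  14.7 11.1] 1021.1
0.7 [ 8.1 17.1  8.2 15.9 12.3 16.4 12.6] 1255.2
0.75 [ 8.4 16.4  7.2 17.5 13.5 18.  14.2] 1404.9
0.8 [ 8.5 15.2  6.  19.1 14.8 18.1 15.7] 1496.4
0.85 [ 8.5 13.8  4.9 20.7 16.  16.9 16.2] 1516.6
0.9 [ 8.4 12.5  3.9 21.2 16.3 15.6 15. ] 1425.6
0.95 [ 8.2 11.   3.1 19.5 14.8 14.3 13.9] 1197.1
1.0 [ 7.9  9.6  2.4 17.9 13.3 13.  12.7] 987.3
1.05 [ 7.4  8.2  1.7 16.2 11.9 11.6 11.6] 796.8
1.1 [ 6.9  6.9  1.3 14.4 10.4 10.2 10.4] 626.6
1.15 [ 6.3  5.8  0.9 12.7  9.   8.8  9.2] 477.7
chute [ 0.53990936 -0.25049585  1.52789443]
[[-0.7 -0.2]
 [ 0.6 -0.1]
 [ 0.1  0.5]
 [-0.1 -0.2]
 [-2.8 -0.1]
 [ 0.1 -0.5]
 [ 1.5  0.3]
 [ 0.3 -0.5]
 [ 0.1  0.6]
 [ 1.   0.3]]
beaker [ 0.686 -0.067 -0.   ]
jar [ 0.378 -0.109  0.   ]
beakerS [ 0.709 -0.041  0.   ]
black [ 0.63  -0.322  0.   ]
brush [ 0.779 -0.202  0.   ]
brush2 [ 0.708 -0.384  0.   ]
```

```bash
cat >> h.py <<'E'
M=np.array([0.52679,0.1280,0.13217])
def mill(P):
    P=np.asarray(P,float); r=R.from_euler("z",M[2]).apply(P); return r+[M[0],M[1],0]
def tool(yaw,tilt=0,flip=False):
    # tool pointing down, tool y along world yaw direction (mod pi); tilt about that tool y
    y=np.array([np.cos(yaw),np.sin(yaw),0]); 
    if flip: y=-y
    z=np.array([0,0,-1.]); x=np.cross(y,z)
    return R.from_rotvec(np.array([np.cos(yaw),np.sin(yaw),0])*tilt)*R.from_matrix(np.c_[x,y,z])
def push(X,Z):  # tip's +x lower corner at (X,Z) from the shaft
    return mill([.045+X-.011,.115,.112+Z+.011])
def pour(a,lip,cy):  # chute pitched spout-down by a, lip at mill pos; cy: chute yaw -> TCP pos, rot
    cx=np.array([np.cos(cy),np.sin(cy),0]); ydir=np.array([-np.sin(cy),np.cos(cy),0])
    Rc=R.from_rotvec(ydir*a)*R.from_euler("z",cy)
    return Rc
E
python3 - <<'E'
from rig import *
from h import *
for fl in (0,1):
    for X,Z in ((-.056,.046),(-.056,.14),(.04,.044)):
        print(fl,ik(push(X,Z),tool(M[2]+np.pi/2,0,fl).as_rotvec()))
cy=M[2]+np.pi/2
for fl in (0,1):
    print("grasp",ik([.5395,-.2605,.063],tool(1.528+np.pi/2,0,fl).as_rotvec()))
    for a in (0,.3,.6,.75):
        Rc=pour(a,None,cy)
        lip=mill([0,-.018,.110])
        o=lip-Rc.apply([.095,0,.003])
        g=o+Rc.apply([-.010,0,.0625])
        Rt=Rc*R.from_euler("z",-cy)*tool(cy+np.pi/2,0,fl)
        print(fl,a,g.round(3),ik(g,Rt.as_rotvec()), Rt.apply([0,0,1]).round(2))
E
```

```text
0 [-0.2276883   0.29033405 -0.34617873  1.90431351  0.1183075   0.96657881
  1.07509562]
0 [-0.22467457  0.18762993 -0.34022205  1.81425977  0.06821319  1.15109484
  1.11576939]
0 [-0.21335628  0.45433087 -0.32833475  1.68196262  0.16556737  1.03265993
  1.10712556]
1 [-0.62589     0.26678782  0.10970712  1.92370164 -0.03541903  0.95292896
 -1.93813701]
1 [-0.60316847  0.16610873  0.08134907  1.83222597 -0.01476154  1.14383835
 -1.95544744]
1 [-0.6063814   0.43307015  0.17122836  1.70313    -0.08440442  1.01258076
 -1.84453684]
grasp [-0.52685566  1.11476214  1.36230965  1.88570818 -1.18067808  1.2523486
 -1.9375148 ]
0 0 [0.543 0.006 0.169] [-1.11373876  0.70784953  1.3822005   1.96341659 -0.77254021  1.15565723
 -2.42396386] [ 0.  0. -1.]
0 0.3 [0.54  0.028 0.198] [ 0.69313579  0.55548206 -1.23825608  1.87398043  0.82996639  1.32661994
  2.43115351] [ 0.04 -0.29 -0.96]
0 0.6 [0.536 0.058 0.218] [ 0.45695521  0.65547703 -1.24244291  1.83878068  1.0456891   1.64297652
  2.18886622] [ 0.07 -0.56 -0.83]
0 0.75 [0.534 0.074 0.225] [ 0.34246179  0.74410941 -1.24516946  1.81193946  1.14477561  1.82812722
  2.09002547] [ 0.09 -0.68 -0.73]
grasp [ 0.27080238  0.50505782  0.13523333  1.85157218 -0.09187671  0.79095025
  0.41122068]
1 0 [0.543 0.006 0.169] [-0.09291315  0.26353776  0.00648548  1.92363918 -0.00207045  0.95442201
  0.0467153 ] [ 0.  0. -1.]
1 0.3 [0.54  0.028 0.198] [-0.34391243  0.24190007  0.05067722  1.91816295  0.32764125  1.05542906
 -0.33533882] [ 0.04 -0.29 -0.96]
1 0.6 [0.536 0.058 0.218] [-0.57394181  0.30525314  0.08767615  1.88462928  0.56565659  1.24002002
 -0.62195833] [ 0.07 -0.56 -0.83]
1 0.75 [0.534 0.074 0.225] [-0.67963247  0.36478294  0.11347517  1.85891296  0.64582746  1.34253672
 -0.72385297] [ 0.09 -0.68 -0.73]
```

Run:
```python
from rig import *
from h import *
Rt=tool(M[2]+np.pi/2,0,0).as_rotvec()
move_gripper(0.0,40)
move_ptp(push(-.058,.12),Rt)
servo_line(push(-.058,.046),v=.15)
print(get_clock(),get_contact_force())
save("scene2",snapshot("scene")); crop("scene2",330,245,160,140,5,"c4")
save("side2",snapshot("side")); crop("side2",220,105,120,120,5,"c5")
```

```text
2.8167 [-0.00172591  0.33859306 -0.76905003]
```

View pics/c4.png

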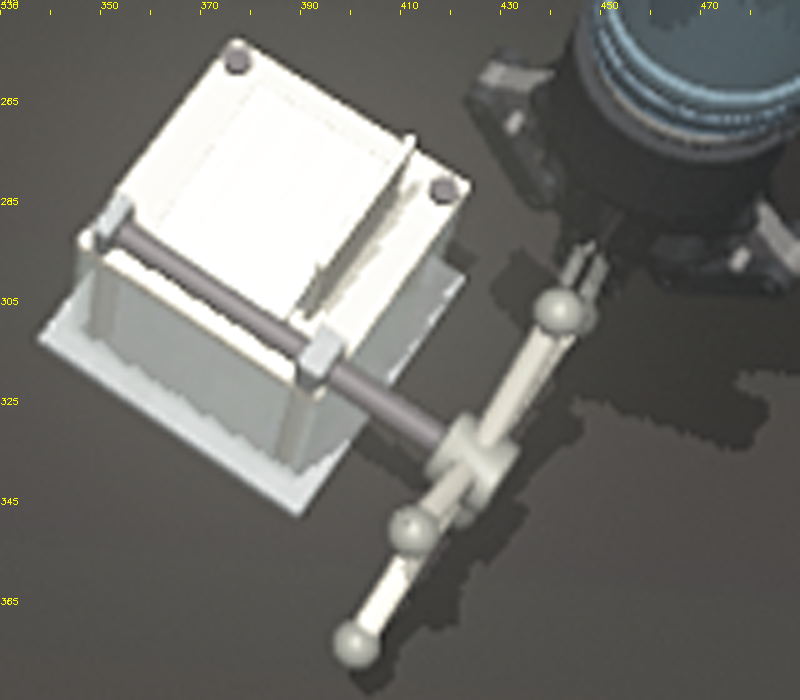

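View pics/c5.png

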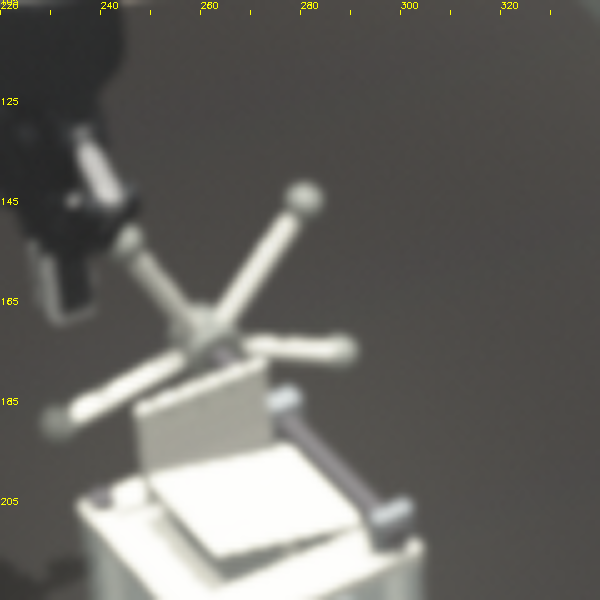

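The fingertips stand just on the near side of the upper spoke's ball, clear of the mill. Starting the first stroke.

Run:
```python
from rig import *
from h import *
ex=R.from_euler("z",M[2]).apply([1,0,0])
for X in (-.035,-.01,.01,.025,.038):
    servo_line(push(X,.046),v=.08)
    F=get_contact_force(); print(X,round(get_clock(),2),F.round(1) if hasattr(F,'round') else F, round(float(np.dot(F,ex)),1))
save("side3",snapshot("side")); crop("side3",220,105,120,120,5,"c6")
```

```text
-0.035 3.36 [-3.3 -0.5  2.2] -3.3
-0.01 3.83 [ 0.6 -0.1  0.8] 0.6
0.01 4.22 [-4.2  0.9  0.9] -4.0
0.025 4.57 [-5.7 -2.3 -0.4] -5.9
0.038 4.88 [-4.8 -0.2  0.7] -4.8
```

View pics/c6.png

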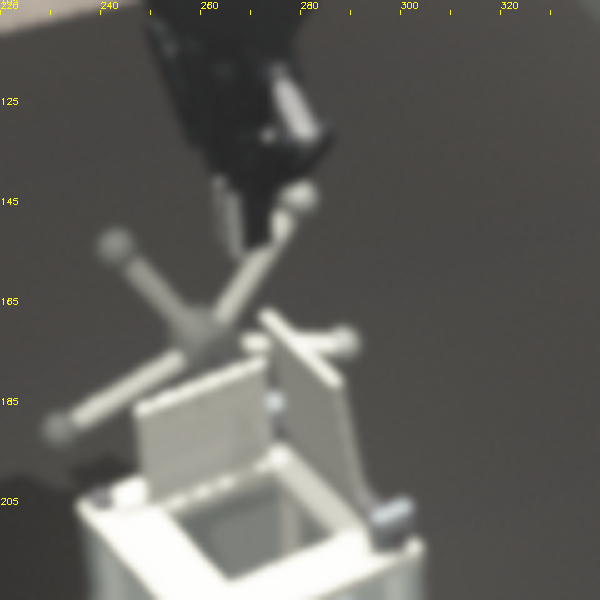

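The flap stands past vertical (about 1.5 rad) and the next spoke is now at the upper left (242,153). Starting the second stroke.

Run:
```python
from rig import *
from h import *
ex=R.from_euler("z",M[2]).apply([1,0,0])
servo_line(push(.030,.046),v=.1)
servo_line(push(.010,.12),v=.25)
servo_line(push(-.058,.12),v=.25)
servo_line(push(-.058,.046),v=.15)
for X in (-.03,-.005,.008,.013,.016,.018,.020,.022):
    servo_line(push(X,.046),v=.06)
    wait(.1)
    F=np.array(get_contact_force()); print(X,round(get_clock(),2),F.round(1), round(float(np.dot(F,ex)),1))
    if np.linalg.norm(F)>22: break
save("side4",snapshot("side")); crop("side4",220,105,120,120,5,"c7")
save("scene4",snapshot("scene")); crop("scene4",330,245,160,140,5,"c8")
```

```text
-0.03 7.42 [-4.9  0.3  3.5] -4.9
-0.005 8.09 [-1.3 -0.9 -0.9] -1.4
0.008 8.56 [-4.9 -2.1  0.3] -5.1
0.013 8.91 [-5.2 -1.1 -0.6] -5.3
0.016 9.26 [-6.4 -0.9 -0.6] -6.4
0.018 9.61 [-6.7 -1.8 -1.1] -6.9
0.02 9.96 [-6.2 -1.2 -0.7] -6.3
0.022 10.31 [-8.3 -1.3 -0.9] -8.4
```

View pics/c7.png

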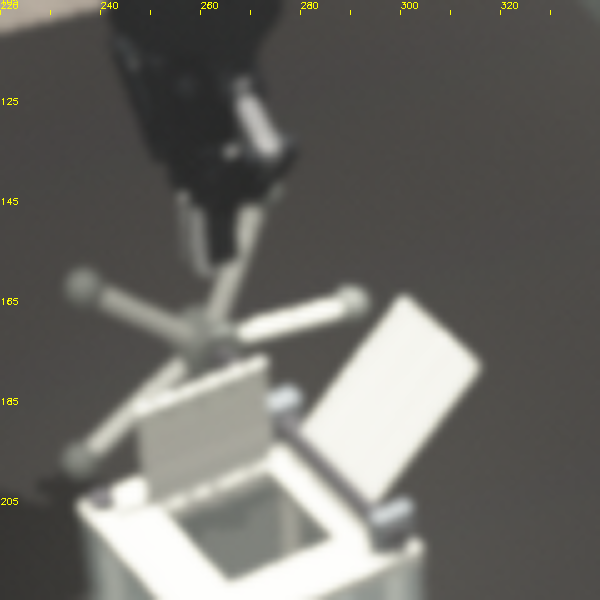

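View pics/c8.png

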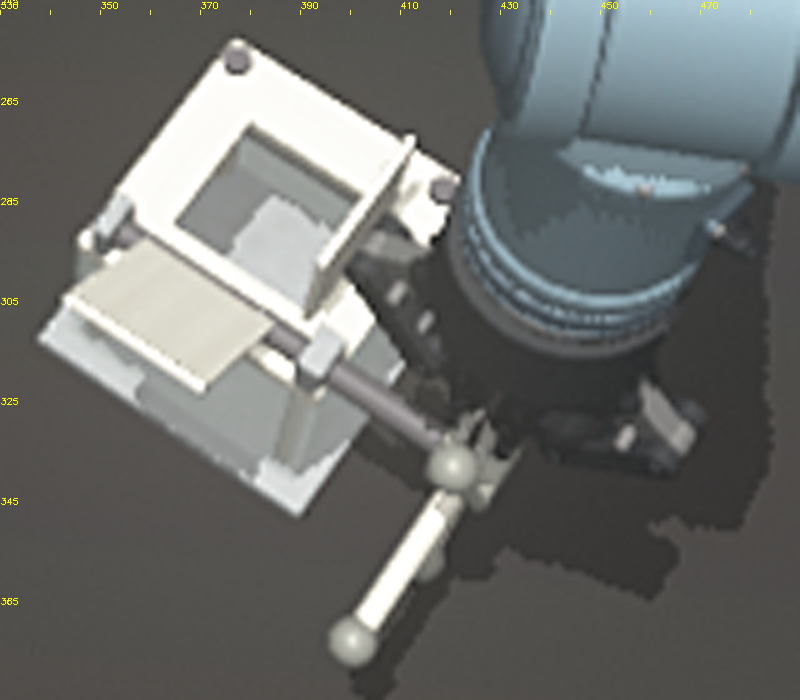

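No stop felt yet (8 N is friction only), so I'll keep pushing until the force jumps.

```bash
python3 - <<'E'
from rig import *
from h import *
ex=R.from_euler("z",M[2]).apply([1,0,0])
for X in np.arange(.024,.045,.002):
    servo_line(push(X,.046),v=.04)
    wait(.08)
    F=np.array(get_contact_force()); print(X.round(3),round(get_clock(),2),F.round(1), round(float(np.dot(F,ex)),1))
    if np.linalg.norm(F)>22: break
save("side5",snapshot("side")); crop("side5",220,105,120,120,5,"c9")
save("scene5",snapshot("scene")); crop("scene5",330,245,160,140,5,"c10")
E
cat > hfit.py <<'E'
import sys
from fit import *; from h import M
def hang(bs):
    def br(h):
        a=h-.7+np.arange(5)*2*np.pi/5
        P=T(M,np.c_[45+80*np.sin(a),115+0*a,112+80*np.cos(a)]/1000)
        return np.array([np.linalg.norm(proj(c,P)-uv,axis=1).min() for c,uv in bs])
    hs=np.arange(1.6,2.6,.01); e=[(br(h)**2).sum() for h in hs]; i=np.argmin(e); print("hatch",hs[i],br(hs[i]).round(1))
E
```

```text
0.024 10.74 [-11.2  -2.2   1.1] -11.4
0.026 11.07 [-14.3  -4.3   4.1] -14.7
0.028 11.41 [-17.5  -4.5   6.2] -18.0
0.03 11.74 [-21.2  -5.6  10.1] -21.7
```

View pics/c9.png

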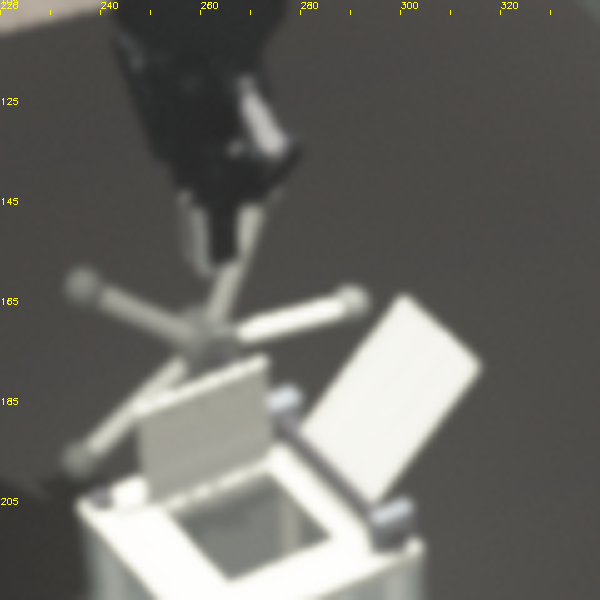

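```bash
python3 - <<'E'
from hfit import *
hang([(D,(236.5,162)),(D,(290,165)),(D,(236,196.5))])
E
python3 - <<'E'
from rig import *
from h import *
servo_line(push(.012,.046),v=.08)
servo_line(push(.0,.13),v=.25)
Rt=tool(1.528+np.pi/2,0,1).as_rotvec()
move_gripper(1.0)
servo_line(mill([-.02,.02,.30]),v=.3)
move_ptp([.5395,-.2605,.20],Rt)
print(get_clock())
for n in ("wrist","side","scene"): save(n+"6",snapshot(n))
crop("side6",220,105,120,120,5,"c11")
E
```

```text
hatch 2.400000000000001 [0.8 1.1 0.7]
15.5917
```

View pics/wrist6.png

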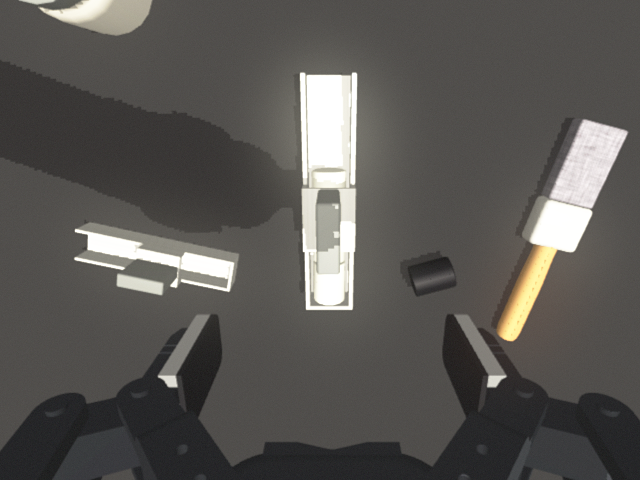

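View pics/c11.png

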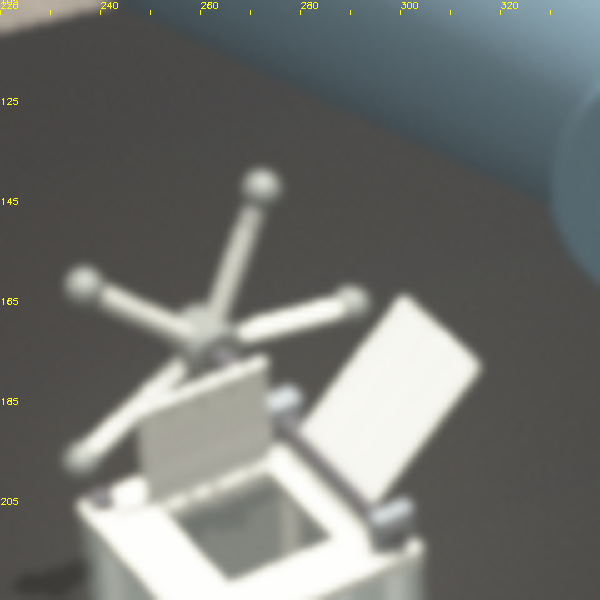

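View pics/scene6.png

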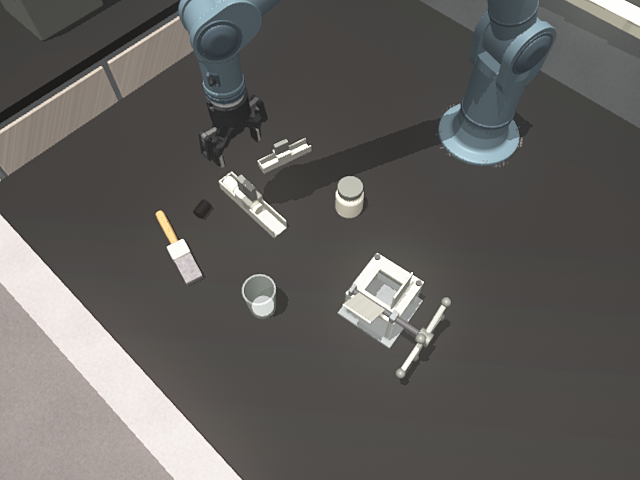

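Hatch is at its stop (2.40 rad fitted). The wrist view shows the chute with its fin at about (328,232). I'll refine that pose.

Run:
```python
from h import *
crop("wrist6",285,60,90,260,3,"c12")
crop("scene6",210,160,90,85,7,"c13")
```

```text
(no output)
```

View pics/c12.png

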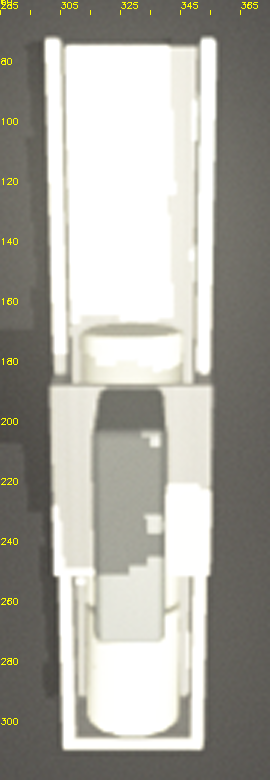

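View pics/c13.png

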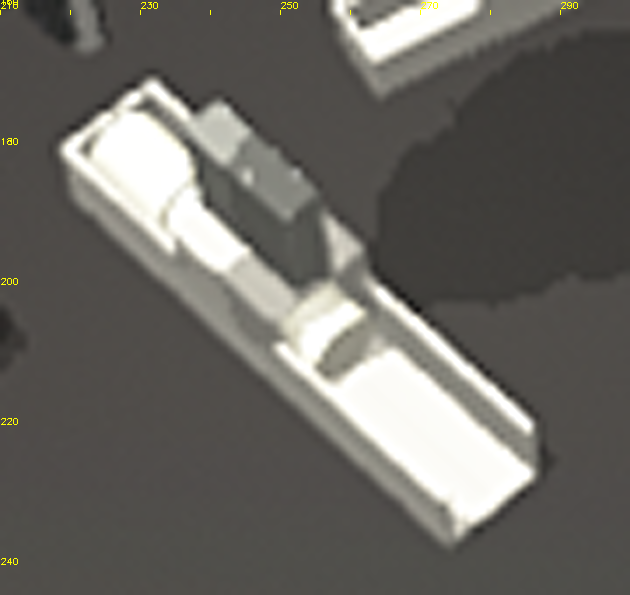

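Run:
```python
from fit import *
W=load("wrist6"); S6=load("scene6")
w=[(W,(15,8,91),(316.7,203.7)),(W,(15,-8,91),(339.7,203.7)),(W,(-35,8,91),(317.3,273.3)),(W,(-35,-8,91),(339,273.3)),
(W,(95,20,30),(300,72.7)),(W,(95,-20,30),(357,72.7)),(W,(-95,20,30),(306,309.5)),(W,(-95,-20,30),(352.7,309.5))]
s=[(S6,(-95,-20,30),(218.7,181)),(S6,(-95,20,30),(232,171.3)),(S6,(95,-20,0),(274,238)),(S6,(95,20,30),(286,220.5))]
d=[(D,(-95,20,30),(375,404.5)),(D,(-95,-20,30),(394,396)),(D,(15,-8,91),(361,330.5)),(D,(-35,8,91),(366,355)),(D,(95,20,30),(327.5,323)),(D,(95,-20,30),(345,316.7))]
for n,p in (("w",w),("s",s),("d",d),("all",w+s+d)):
    r=least_squares(lambda q:res(q,p),[.54,-.25,1.53]); print(n,r.x.round(4), T(r.x,[-.01,0,.07]).round(4)); print(res(r.x,p).reshape(-1,2).round(1).tolist())
```

```text
w [ 0.539  -0.2502  1.5333] [[ 0.5386 -0.2602  0.07  ]]
[[-1.2, -0.8], [1.1, -0.8], [-0.7, 1.7], [1.3, 1.7], [0.4, 0.1], [-0.5, 0.1], [0.2, -1.1], [-0.6, -1.1]]
s [ 0.539  -0.2497  1.5306] [[ 0.5386 -0.2596  0.07  ]]
[[-0.1, -0.1], [-0.2, -0.2], [-0.0, 0.1], [0.3, 0.1]]
d [ 0.5394 -0.2505  1.5321] [[ 0.539  -0.2605  0.07  ]]
[[-0.7, -0.1], [0.5, -0.1], [-0.1, -0.4], [0.2, -0.4], [-0.3, 0.8], [0.6, 0.4]]
all [ 0.539  -0.2502  1.5331] [[ 0.5386 -0.2602  0.07  ]]
[[-1.1, -0.8], [1.2, -0.8], [-0.7, 1.7], [1.3, 1.7], [0.5, 0.1], [-0.5, 0.1], [0.2, -1.1], [-0.6, -1.1], [-0.3, -0.2], [-0.4, -0.3], [-0.1, -0.1], [0.2, -0.1], [-1.0, -0.2], [0.3, -0.2], [-0.4, -0.5], [-0.1, -0.5], [-0.6, 0.8], [0.3, 0.4]]
```

All three views agree to within 0.5 mm: grip at (0.5386, -0.2602), yaw 1.533. Grasping now.

```bash
cat >> h.py <<'E'
CY0=1.533; G0=np.array([.5386,-.2602]); ZG=.064
E
python3 - <<'E'
from rig import *
from h import *
Rt=tool(CY0+np.pi/2,0,1).as_rotvec()
servo_line([*G0,.15],Rt,v=.15)
move_gripper(.5,100)
servo_line([*G0,ZG],v=.12)
print(get_clock(),get_contact_force())
move_gripper(0.0,100)
print(get_clock(),get_opening(),get_contact_force(),get_tcp_pos())
save("wrist7",snapshot("wrist"));save("side7",snapshot("side"))
E
```

```text
17.5833 [ 0.14727865 -0.27482322 -0.92913343]
17.9417 0.1694836626296327 [-0.77820007  0.58883675  4.42382572] [ 0.5392448  -0.26058981  0.06513642]
```

View pics/wrist7.png

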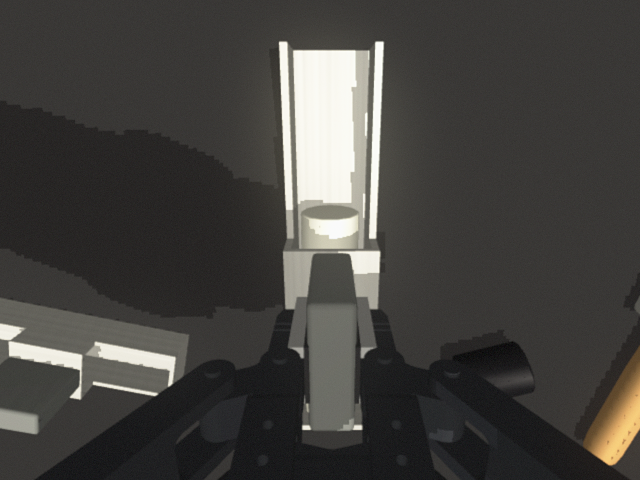

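Fin gripped centrally (opening ≈14.4 mm), slugs undisturbed. Lifting level.

```bash
cat >> h.py <<'E'
def pose(a,lip,cy=M[2]+np.pi/2):
    Rc=R.from_rotvec(np.array([-np.sin(cy),np.cos(cy),0])*a)*R.from_euler("z",cy)
    o=mill(lip)-Rc.apply([.095,0,.003]); g=o+Rc.apply([-.010,0,.065])
    return g,(Rc*R.from_euler("z",-cy)*tool(cy+np.pi/2,0,1)).as_rotvec()
E
python3 - <<'E'
from rig import *
from h import *
servo_line([*G0,.12],v=.06); print(get_clock(),get_contact_force(),get_opening())
servo_line([*G0,.21],v=.09)
p,r=pose(0,[0,-.022,.145]); print(p,r)
servo_line(p,r,v=.1)
print(get_clock(),get_tcp_pos(),get_contact_force())
for n in ("wrist","side","scene"): save(n+"8",snapshot(n))
crop("scene8",300,170,160,130,5,"c14")
E
```

```text
19.125 [-0.09203441 -0.10153955 -6.64047742] 0.17047119735591304
[0.54352676 0.00210766 0.207     ] [2.06989534 2.36328959 0.        ]
23.05 [0.54353288 0.00155482 0.206988  ] [ 0.1643194  -0.93886736 -5.97061728]
```

View pics/wrist8.png

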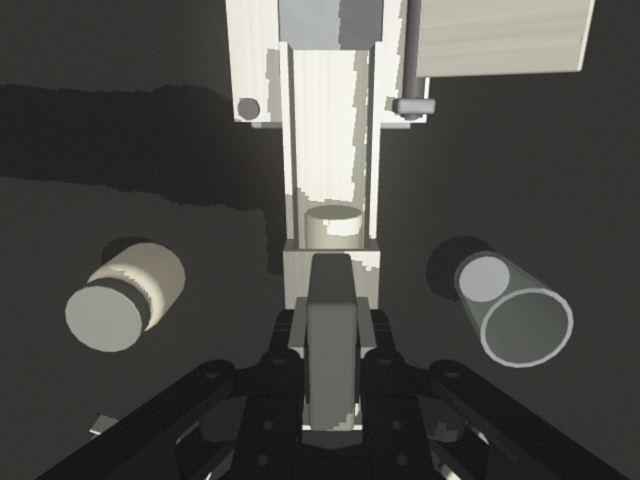

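View pics/side8.png

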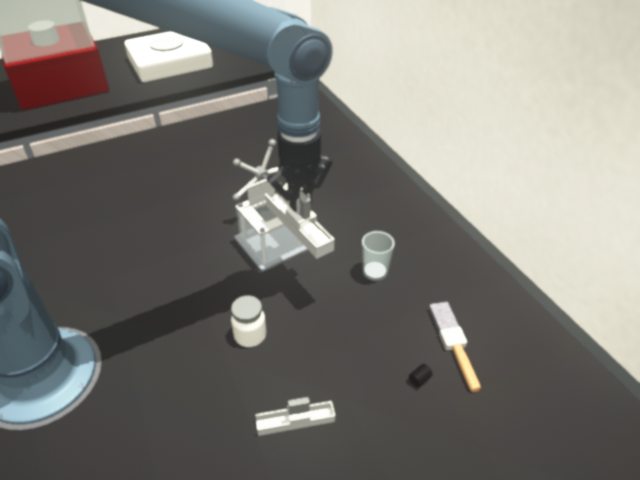

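View pics/c14.png

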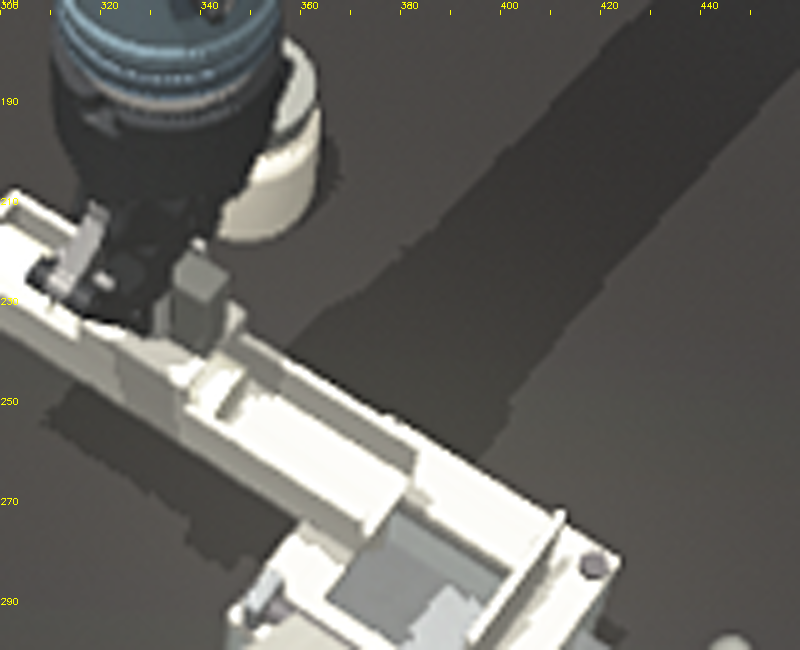

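Chute level, spout at the mouth's -y edge and centred between the mouth's sides, slugs still in place. Now tilting about the lip.

Run:
```python
from rig import *
from h import *
for a,y,z in ((.1,-.022,.128),(.2,-.018,.113),(.27,-.016,.110)):
    p,r=pose(a,[0,y,z]); servo_line(p,r,v=.08)
    print(a,round(get_clock(),2),np.round(get_contact_force(),1))
for a in (.31,.35,.40):
    p,r=pose(a,[0,-.016,.110]); servo_line(p,r,v=.06); wait(.25)
    print(a,round(get_clock(),2),np.round(get_contact_force(),1),get_opening())
for n in ("wrist","side","scene"): save(n+"9",snapshot(n))
crop("scene9",300,170,160,130,5,"c15")
```

```text
0.1 23.47 [ 0.7 -1.4 -6.2]
0.2 23.77 [ 0.   0.6 -6.1]
0.27 24.03 [-0.5  0.6 -6.5]
0.31 24.53 [-0.6 -0.7 -4.2] 0.1735108642063312
0.35 25.03 [ 0.9  0.4 -3.9] 0.17590477584439582
0.4 25.53 [ 0.2  0.3 -4.1] 0.17770438198507588
```

View pics/wrist9.png

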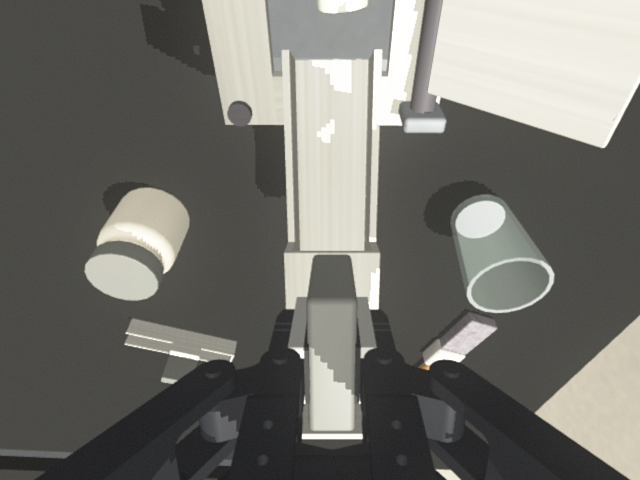

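View pics/c15.png

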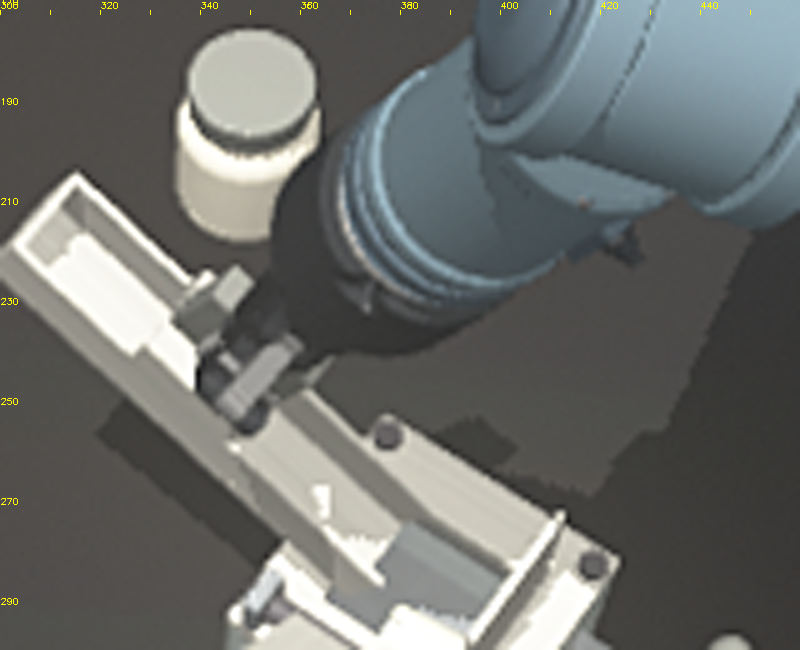

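Run:
```python
from h import *
crop("side9",215,140,130,130,6,"c16"); crop("scene9",340,240,100,110,6,"c17")
```

```text
(no output)
```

View pics/c16.png

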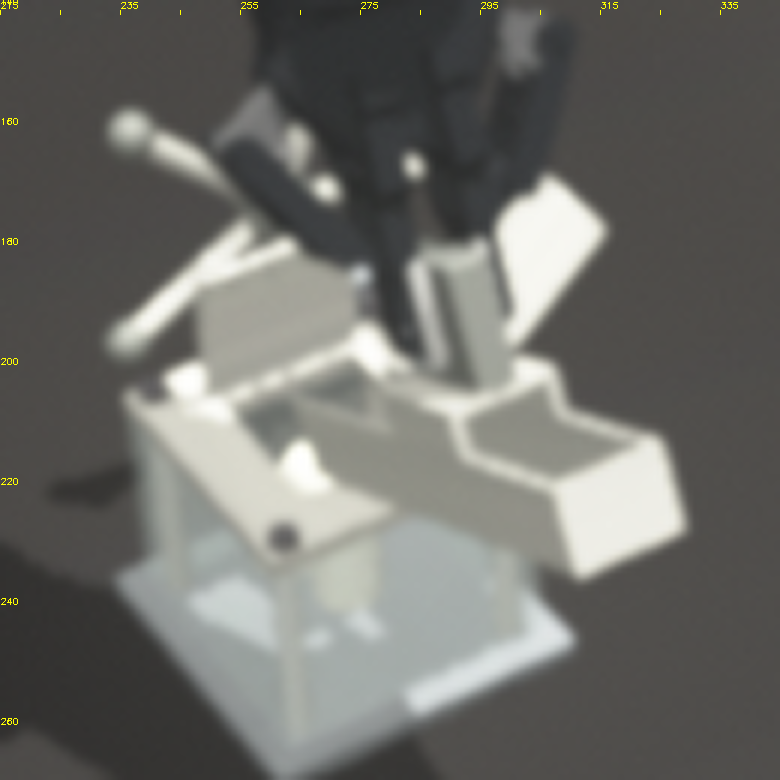

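View pics/c17.png

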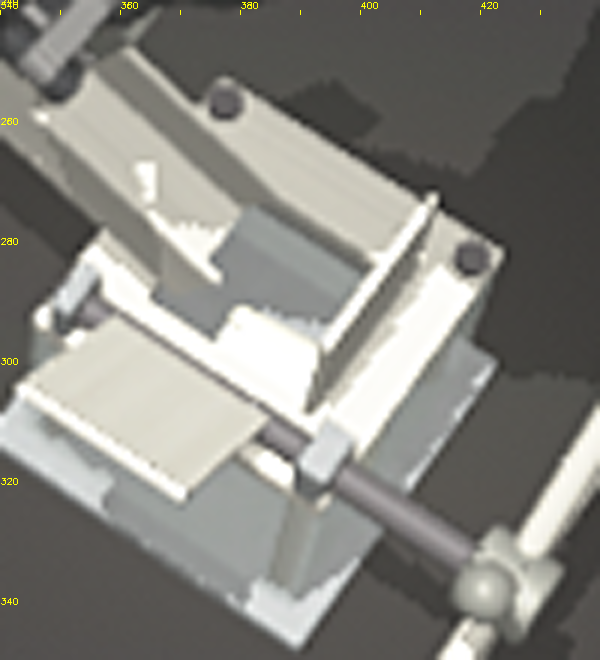

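Wrist weight reading dropped by 2.4 N (three slugs ≈ 0.24 kg) and the chute looks empty. I'll tilt a bit more to be sure, then withdraw and look into the mouth.

Run:
```python
from rig import *
from h import *
p,r=pose(.52,[0,-.018,.113]); servo_line(p,r,v=.08); wait(.3)
print(round(get_clock(),2),np.round(get_contact_force(),1),get_opening())
p,r=pose(.3,[0,-.05,.15]); servo_line(p,r,v=.12)
p,r=pose(0,[0,-.10,.16]); servo_line(p,r,v=.12)
print(round(get_clock(),2),np.round(get_contact_force(),1),get_opening())
for n in ("wrist","side","scene"): save(n+"10",snapshot(n))
crop("side10",215,140,130,130,6,"c18"); crop("scene10",340,240,100,110,6,"c19")
```

```text
26.32 [-0.2  0.6 -3.2] 0.1737737982741029
27.73 [ 0.   0.6 -3.1] 0.17529410339442036
```

View pics/wrist10.png

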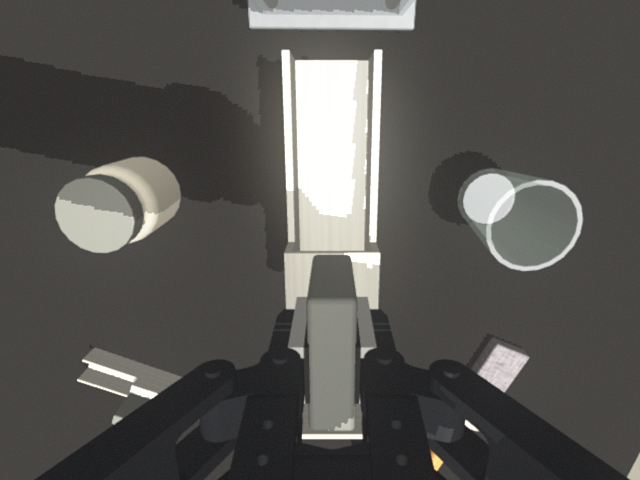

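View pics/c18.png

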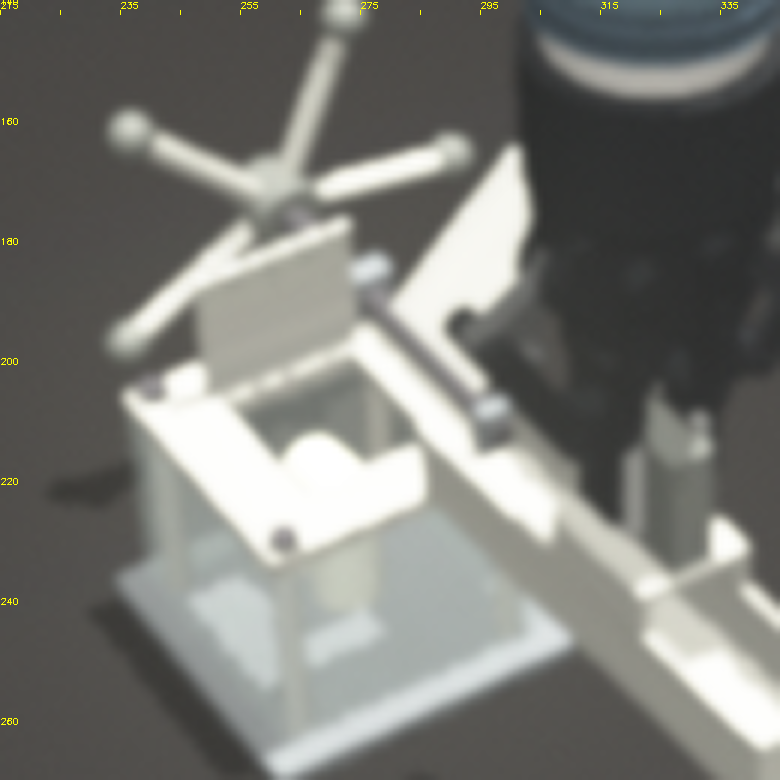

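View pics/c19.png

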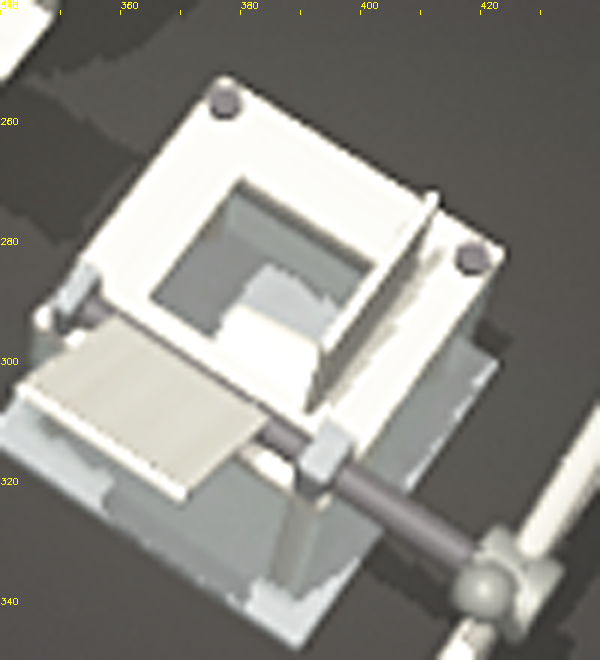

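Chute empty; a slug stands upright in the chamber, seen through the clear wall at (272,238). Setting the chute back, then inspecting the chamber from above.

Run:
```python
from rig import *
from h import *
Rt=tool(CY0+np.pi/2,0,1).as_rotvec()
servo_line([*G0,.20],Rt,v=.2)
servo_line([*G0,.075],v=.12)
z=.075; F0=np.array(get_contact_force())
while z>.060:
    z-=.002 if z>.068 else .001
    servo_line([*G0,z],v=.03); F=np.array(get_contact_force())
    if F[2]-F0[2]>4: break
print(z,F0.round(1),F.round(1),get_tcp_pos(),round(get_clock(),2))
save("side11",snapshot("side")); crop("side11",290,280,150,140,5,"c20")
```

```text
0.06899999999999999 [ 0.  -0.4 -3.5] [-0.4 -0.1  1.3] [ 0.53903794 -0.26045552  0.06984261] 30.91
```

View pics/c20.png

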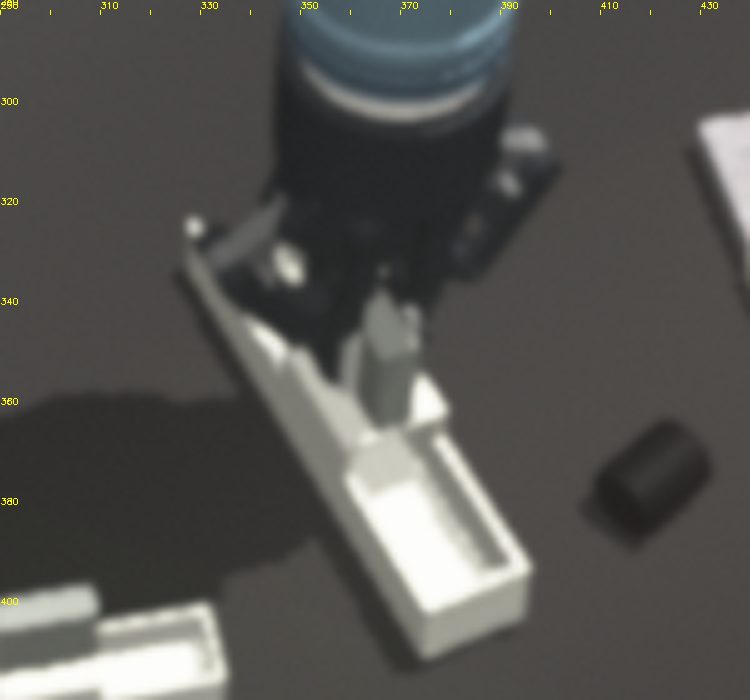

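First touch came 4 mm early, so the chute has pitched slightly in the grip. I'll ease the grip and settle it flat before release.

Run:
```python
from rig import *
from h import *
move_gripper(0.0,20)
for z in (.067,.066,.065):
    servo_line([*G0,z],v=.03); F=np.array(get_contact_force()); print(z,F.round(1))
    if F[2]>15: break
move_gripper(.4); wait(.2)
servo_line([*G0,.16],v=.2)
Rt=tool(CY0+np.pi/2,0,1).as_rotvec()
p=mill([-.02,-.10,.30]); move_ptp(p,tool(M[2],0,1).as_rotvec()) if False else move_ptp(p,tool(M[2]+np.pi,0,1).as_rotvec())
print(get_clock(),get_q())
for n in ("wrist","side","scene"): save(n+"12",snapshot(n))
crop("side12",210,130,160,140,5,"c21")
```

```text
0.067 [ 0.9 -2.4  1.7]
0.066 [-0.  -2.5  2.1]
0.065 [ 0.2 -2.7  2.6]
34.2917 [-1.53509840e-01  9.12144805e-02  2.90166597e-02  1.83959010e+00
 -1.77152839e-03  1.21285418e+00  5.03280649e-03]
```

View pics/wrist12.png

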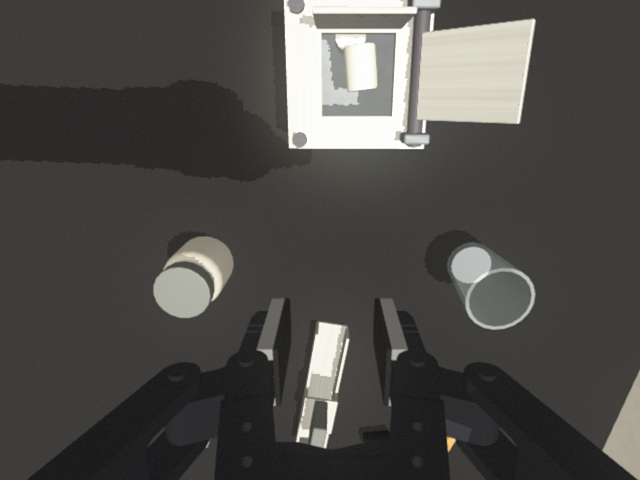

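View pics/side12.png

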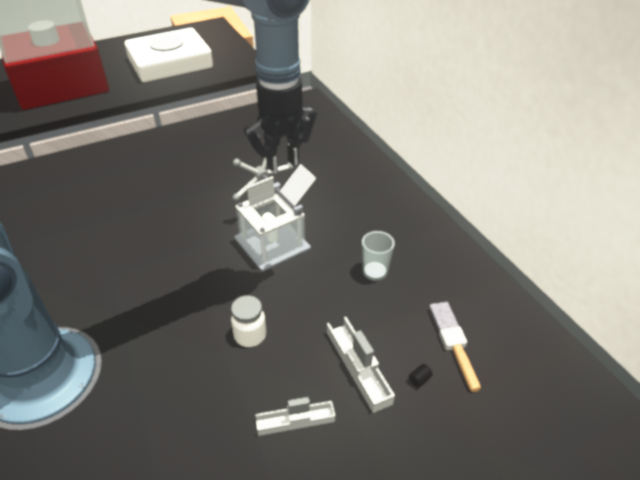

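View pics/scene12.png

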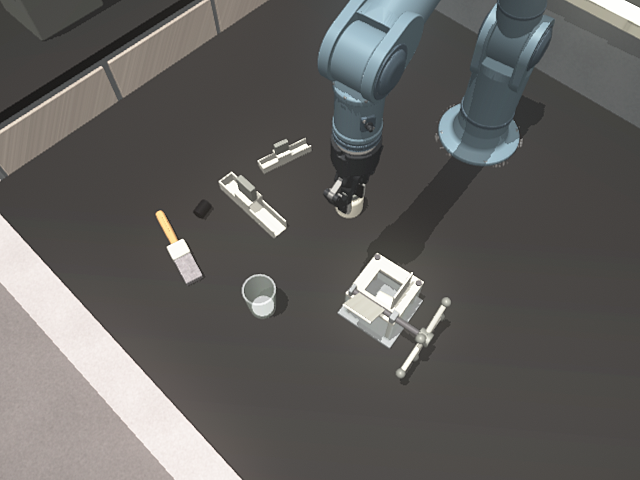

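The chute is upright at its old place, and the beaker, jar and brush are where they were. The wrist view shows one slug lying across (360,65) with another beside it (348,42). I'll go closer to count them.

Run:
```python
from rig import *
from h import *
servo_line(mill([-.02,-.01,.30]),v=.2)
save("wrist13",snapshot("wrist"))
servo_line(mill([-.02,.03,.32]),v=.2)
save("wrist14",snapshot("wrist")); save("side14",snapshot("side"))
print(get_clock(),get_tcp_pos())
crop("wrist13",240,60,240,180,3,"c22");crop("wrist14",240,100,240,180,3,"c24");crop("side14",220,140,100,135,5,"c23")
```

```text
35.5667 [0.50330862 0.15292297 0.31957753]
```

View pics/c22.png

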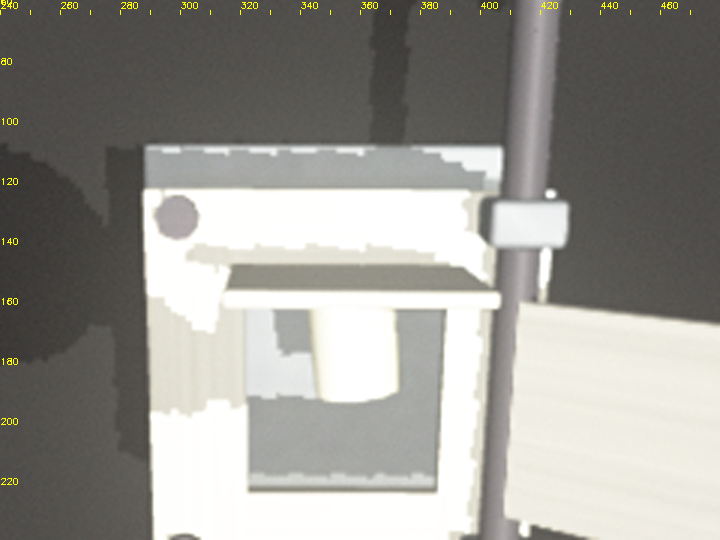

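View pics/c24.png

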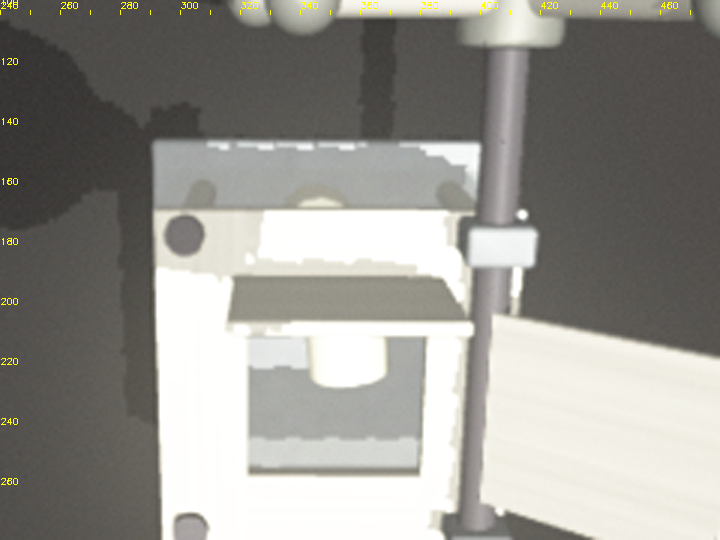

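View pics/c23.png

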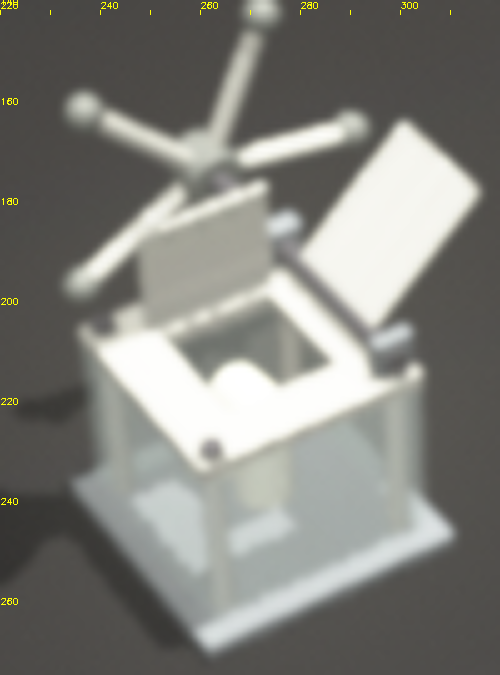

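By its apparent width (28 px, against 32 px at the mouth plane), the top slug lies about 54 mm below the mouth, at z ≈ 50 mm, on top of others. I'll take one tilted wrist look through the clear wall to count all three.

Run:
```python
from rig import *
from h import *
from h import M
cy=M[2]+np.pi/2; ydir=np.array([-np.sin(cy),np.cos(cy),0])
for a,y,z in ((-.8,-.24,.25),(-.7,-.22,.26),(-.6,-.20,.28),(-.5,-.18,.28)):
    r=(R.from_rotvec(ydir*a)*tool(cy+np.pi/2,0,1)).as_rotvec(); p=mill([-.02,y,z]); q=ik(p,r)
    print(a,q, R.from_rotvec(r).apply([0,0,1]).round(2))
    if q is not None:
        servo_line(mill([-.02,-.10,.33]),v=.25); move_ptp(p,r); break
save("wrist15",snapshot("wrist"));save("side15",snapshot("side"));save("scene15",snapshot("scene"));print(get_clock())
crop("scene15",205,160,100,85,7,"c25")
```

```text
-0.8 [ 0.18850693  0.50312986  0.37008354  1.66013934 -0.755312    1.62389723
  0.90393111] [-0.09  0.71 -0.7 ]
37.2417
```

View pics/wrist15.png

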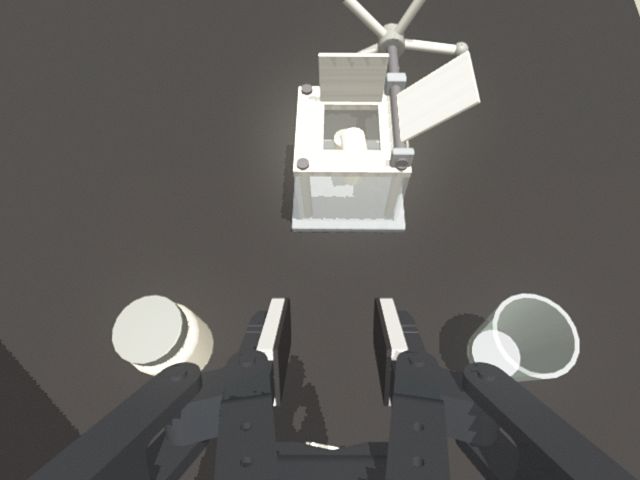

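View pics/c25.png

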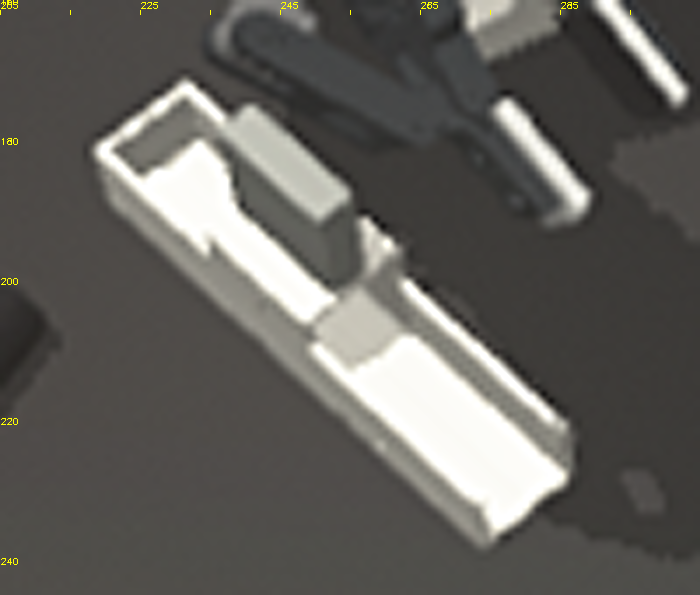

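Run:
```python
from h import *
crop("wrist15",280,45,140,190,4,"c26")
```

```text
(no output)
```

View pics/c26.png

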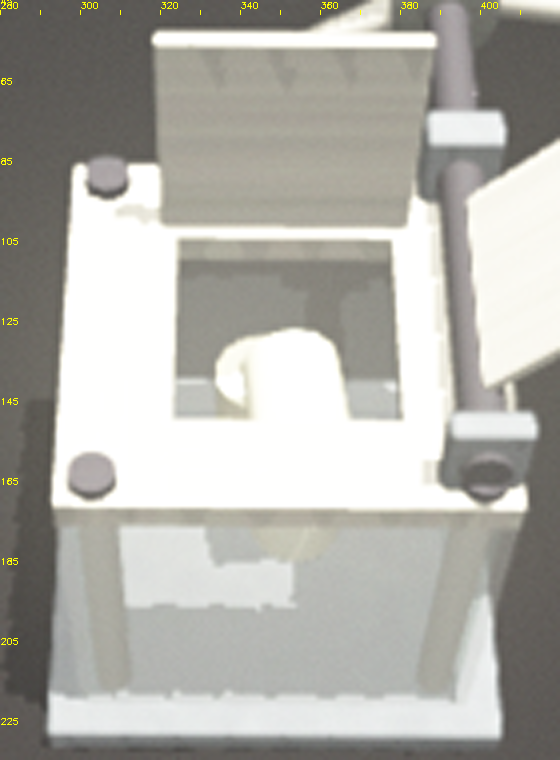

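The chute is visibly empty, including under the bridge. Two slugs show and the third is hidden below them. I'll try one more angle, from the robot side.

Run:
```python
from rig import *
from h import *
best=None
for az in (0,-.4,.4,-.8,np.pi/2-.3,np.pi/2):       # viewing direction in mill frame
    d=R.from_euler("z",M[2]+az).apply([1,0,0]); side=np.cross(d,[0,0,1])
    for a in (1.5,1.3,1.1,.9):
        z=np.sin(a)*d-np.cos(a)*np.array([0,0,1]); 
        xt=np.cos(a)*d+np.sin(a)*np.array([0,0,1]) # image-up side
        cam=mill([0,0,.05])-.30*(np.cos(.334)*z-np.sin(.334)*xt)
        p=cam-.084*xt+.132*z
        # tool frame: in start, image-up (+y world)= tool x
        y=np.cross(z,xt); r=R.from_matrix(np.c_[xt,y,z]).as_rotvec(); q=ik(p,r)
        print(round(az,2),a,p.round(3),cam.round(3),None if q is None else np.round(q,2))
```

```text
0 1.5 [0.378 0.108 0.075] [0.253 0.092 0.168] None
0 1.3 [0.386 0.109 0.104] [0.282 0.095 0.221] None
0 1.1 [0.399 0.111 0.131] [0.321 0.101 0.266] None
0 0.9 [0.418 0.114 0.155] [0.367 0.107 0.303] None
-0.4 1.5 [0.382 0.168 0.075] [0.261 0.201 0.168] [-1.73  1.01  0.26  2.48  1.38  1.21  1.29]
-0.4 1.3 [0.39  0.166 0.104] [0.289 0.193 0.221] None
-0.4 1.1 [0.403 0.162 0.131] [0.326 0.183 0.266] None
-0.4 0.9 [0.421 0.157 0.155] [0.372 0.171 0.303] None
0.4 1.5 [0.398 0.052 0.075] [ 0.289 -0.012  0.168] None
0.4 1.3 [0.404 0.056 0.104] [0.314 0.003 0.221] None
0.4 1.1 [0.416 0.063 0.131] [0.348 0.022 0.266] None
0.4 0.9 [0.432 0.072 0.155] [0.388 0.046 0.303] None
-0.8 1.5 [0.409 0.221 0.075] [0.31  0.299 0.168] [-1.54  0.95  0.26  2.13  1.06  1.35  1.74]
-0.8 1.3 [0.415 0.216 0.104] [0.333 0.281 0.221] [-1.49  0.72  0.26  2.21  1.08  1.24  1.86]
-0.8 1.1 [0.426 0.208 0.131] [0.363 0.257 0.266] [-1.41  0.49  0.26  2.26  1.07  1.14  2.04]
-0.8 0.9 [0.441 0.196 0.155] [0.4   0.228 0.303] [-1.29  0.3   0.26  2.27  1.01  1.04  2.27]
1.27 1.5 [ 0.502 -0.02   0.075] [ 0.481 -0.144  0.168] [ 0.49  0.97  0.08  1.88 -1.22  1.67  1.31]
1.27 1.3 [ 0.503 -0.012  0.104] [ 0.486 -0.115  0.221] [ 0.41  0.78  0.13  1.96 -1.2   1.53  1.22]
1.27 1.1 [0.505 0.001 0.131] [ 0.492 -0.077  0.266] [ 0.31  0.6   0.17  2.02 -1.15  1.38  1.08]
1.27 0.9 [0.508 0.02  0.155] [ 0.5   -0.031  0.303] [ 0.18  0.43  0.21  2.06 -1.05  1.22  0.9 ]
1.57 1.5 [ 0.547 -0.021  0.075] [ 0.563 -0.145  0.168] [ 0.38  1.06  0.09  1.58 -1.07  1.82  1.18]
1.57 1.3 [ 0.546 -0.013  0.104] [ 0.559 -0.117  0.221] [ 0.33  0.89  0.12  1.67 -1.02  1.69  1.13]
1.57 1.1 [0.544 0.001 0.131] [ 0.554 -0.078  0.266] [ 0.26  0.73  0.15  1.75 -0.96  1.55  1.04]
1.57 0.9 [0.541 0.019 0.155] [ 0.548 -0.031  0.303] [ 0.16  0.57  0.18  1.82 -0.89  1.4   0.93]
```

Run:
```python
from rig import *
from h import *
az,a,D=np.pi/2,1.2,.40
d=R.from_euler("z",M[2]+az).apply([1,0,0])
z=np.sin(a)*d-np.cos(a)*np.array([0,0,1]); xt=np.cos(a)*d+np.sin(a)*np.array([0,0,1])
cam=mill([0,0,.05])-D*(np.cos(.334)*z-np.sin(.334)*xt); p=cam-.084*xt+.132*z
r=R.from_matrix(np.c_[xt,np.cross(z,xt),z]).as_rotvec()
print(p,cam,ik(p,r))
move_ptp(p,r)
save("wrist16",snapshot("wrist")); print(get_clock(),get_contact_force())
```

```text
[ 0.55474254 -0.08225636  0.18302897] [ 0.56694471 -0.17403992  0.30915148] [ 0.35851738  0.77454745  0.19568394  1.59948957 -0.94669071  1.77505402
  1.02437094]
37.7 [ 0.82065202 -0.8823872   1.9479453 ]
```

View pics/wrist16.png

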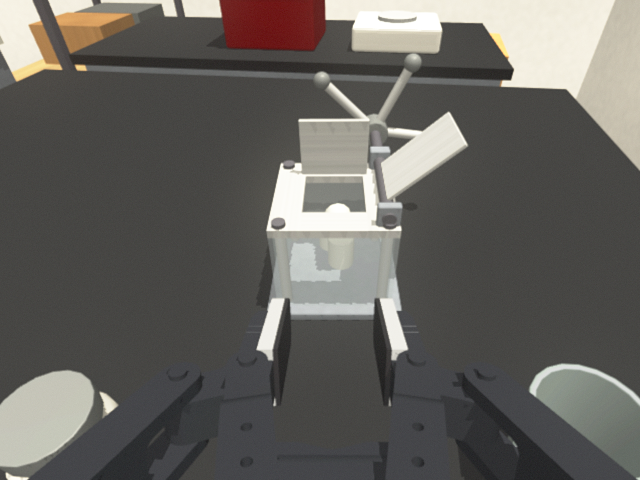

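Run:
```python
from h import *
crop("wrist16",260,110,150,200,4,"c27")
im=cv2.imread("pics/wrist16.png")[190:300,265:405]; im=cv2.resize(im,None,fx=5,fy=5,interpolation=cv2.INTER_CUBIC)
im=np.clip((im.astype(float)-90)*2.0,0,255).astype(np.uint8); cv2.imwrite("pics/c28.png",im)
```

```text
(no output)
```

View pics/c28.png

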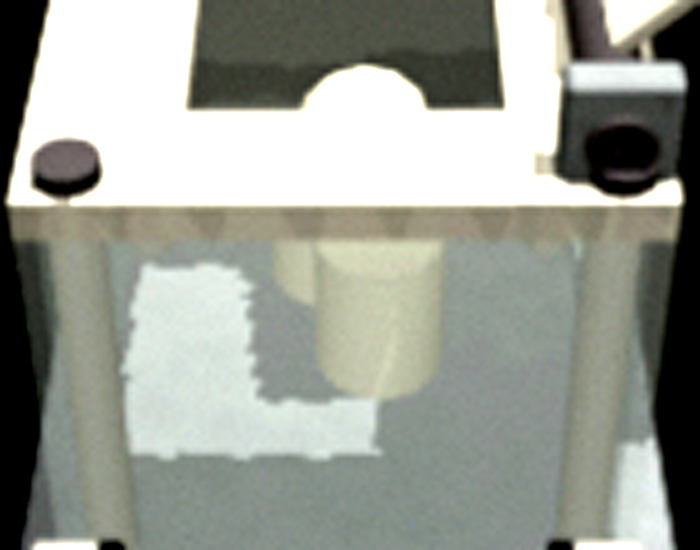

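That view accounts for all three: one standing in front, one behind it to the left, and one resting on top with its dome visible through the mouth, all below the top plate. I'll retreat to a clear pose, run a final check and hand in.

Run:
```python
from rig import *
from h import *
servo_line(mill([0,-.22,.30]),v=.2)
move_ptp([.50,-.05,.36],tool(np.pi,0,1).as_rotvec())
wait(.5)
save("side17",snapshot("side"));save("scene17",snapshot("scene"));print(get_clock(),get_contact_force())
a=load("side6")["frame"];b=load("side1")["frame"];c=load("side17")["frame"]
cv2.imwrite("pics/cmp.png",np.hstack([b[200:460,200:560],c[200:460,200:560]]))
```

```text
39.9417 [0.42970398 0.43717409 0.65799272]
```

View pics/cmp.png

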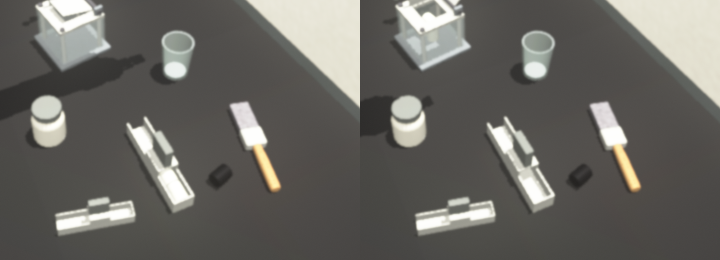

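View pics/scene17.png

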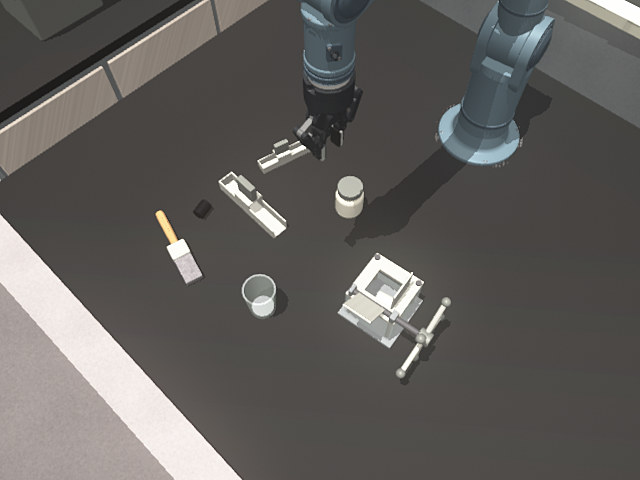

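The before and after views match for the beaker, jar, brush and look-alikes. The chute stands flat and empty, and the hatch is open.

```bash
python3 -c "
from rig import *
print(get_clock()); sign_off()"
```

```text
39.9417
the job is handed in; nothing more can be done
```

The job is done and handed in at 39.9 s on the robot clock: the hatch is fully open, all three cylinders are in the chamber, and the empty chute is back on the bench.

- **Hatch:** I opened it with two pushes on successive top spokes. At the end the push force rose to about 24 N while the picture stopped changing. The ball positions fit 2.40 rad, and it was still open in the last view.
- **Pouring:** I carried the chute level by its fin and tipped it over the mouth to about 30°. The weight on the wrist fell by roughly the cylinders' 0.24 kg, and the chute looked empty in the pictures. The fingers gripped only the fin.
- **Cylinders:** A close wrist view shows one standing, one behind it, and one resting on top of the pile inside the chamber. I could not see all three fully from any single angle.
- **Chute:** It had pitched slightly in the grip, so it touched down about 4 mm early. I eased the grip and let it settle; the last pictures show it upright in its old place.
- **Other objects:** In the before-and-after pictures, the beaker, jar, brush and look-alikes show no movement.

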